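# Seat the matching keyed shaft in the wire feeder's pulley hub and hold it home

### The job

Three keyed steel shafts stand in tubes on the harness bench: pick the one whose collar is as wide as the hub of the wire feeder's pulley (the middle size), lift it by its square head and push it down into the hub, turning it until its key slips into the keyway. Keep pushing against the spring in the hub until the collar is down on the hub, fully home, and finish there still gripping the head and holding the shaft down, since it springs out if let go. Leave the other two shafts and the things lying about where they are.

Things in the scene. Friction and masses are not known exactly. Their poses are not given: they have to be found in the camera images.
- shaft_middle: middle-sized of three steel keyed shafts, upright in its tube. Origin: centre of its lower tip, z up the shaft, x to the key. Heights over tip, mm: 0-45 round, diameter 20; key 6 wide, 4.5 proud, on +x from 12 to 45 (lowest 12 plain); 45-51 collar, diameter 46, with a dark tab 6 wide above the key. 0.17-0.33 kg. The one that fits: collar as wide as the hub.
- middle_head (a point): centre of the middle shaft's square grip head, 26 x 26 x 36 mm high, faces square to the shaft's x and y; 69 mm above its tip, 21 above the collar's top; head spans 51-87 mm above the tip.
- tube_middle: grey plastic tube fixed to the bench, 50 mm high, outside 53, bore 33, in which the middle shaft stands, its collar on the rim and its tip 5 mm above the table; origin under its centre
- shaft_slim: slimmest of three steel keyed shafts, upright in its tube. Origin: centre of its lower tip, z up the shaft, x to the key. Heights over tip, mm: 0-45 round, diameter 14; key 5 wide, 3.5 proud, on +x from 12 to 45 (lowest 12 plain); 45-51 collar, diameter 33, with a dark tab 5 wide above the key. 0.13 kg, head 20 square. Leave alone.
- tube_slim: grey plastic tube fixed to the bench, 50 mm high, outside 40, bore 25, in which the slim shaft stands, its collar on the rim and its tip 5 mm above the table; origin under its centre
- shaft_stout: thickest of three steel keyed shafts, upright in its tube. Origin: centre of its lower tip, z up the shaft, x to the key. Heights over tip, mm: 0-45 round, diameter 28; key 8 wide, 5 proud, on +x from 12 to 45 (lowest 12 plain); 45-51 collar, diameter 60, with a dark tab 8 wide above the key. 0.45 kg, head 34 square. Leave alone.
- tube_stout: grey plastic tube fixed to the bench, 50 mm high, outside 67, bore 42, in which the stout shaft stands, its collar on the rim and its tip 5 mm above the table; origin under its centre
- hub_mouth (a point): centre of the upper mouth of the pulley's upright steel hub, on the bore axis, 105 mm above the table; z up, x to the keyway, a slot open at the hub's face. Hub 46 mm outside, bore 22; keyway 8 wide, reaching 15.5 from the axis; both straight, no chamfer. With the collar down on the hub the shaft's tip is 45 below this point. Turns with the pulley, only stiffly (0.5 N m).
- feeder: grey wire feeder fixed to the bench, base 150 x 140 x 36 mm high, origin under the hub's axis; a box 75 high stands 80 to 130 mm out on its +x side. On it lies the aluminium pulley, diameter 110, its top 68 mm above the table; the hub rises from its middle
- ejector (a joint): brass spring disc in the hub bore, m pushed down: 0 at rest, its top 32 mm below the mouth; 0.013 when the collar sits on the hub; stop at 0.018. Pushes the shaft up with 4 N at 0, 10.5 N at 0.013 (500 N/m), so a shaft let go springs back out.
- housing1: loose white plastic connector housing 30 x 20 x 14 (mm), a bystander; origin under its centre
- housing2: loose white plastic connector housing 30 x 20 x 14 (mm), a bystander; origin under its centre
- tape: loose black roll of tape, 90 diameter, 19 high (mm), a bystander; origin under its centre
- screwdriver: loose screwdriver lying flat, 200 long, red handle (mm), a bystander; origin under its centre
- wrench: loose wrench lying flat, about 180 (mm), a bystander; origin under its centre
- reel: loose black plastic reel 80 diameter, 60 high (mm), a bystander; origin under its centre
- jar: loose jar 56 diameter, 75 high (mm), a bystander; origin under its centre
Things that resemble listed ones, but are neither listed nor needed, are in the scene too. Leave any blue or yellow look-alike of the shaft_middle alone.

How it is judged (in metres and radians):
On the way, in this order (a step that is already met when the one before it is completed fails the run):
1. the middle shaft is lifted out of its tube (height (world z) of shaft_middle above 0.06 m), for 0.1 s.
2. its key has slipped into the keyway: the tip is more than 20 mm down the hub bore (z of shaft_middle in the frame of hub_mouth below -0.02 m and horizontal distance between shaft_middle and hub_mouth below 0.003 m), for 0.1 s.
At the end, for the whole second after the job is handed in: Middle shaft in the hub, key in keyway, collar within 2.5 mm of the hub, tip within 3 mm of the axis, upright to 0.06 rad, at rest, pressing the spring disc over 10.5 mm and 5 N, its head between the fingers (over 3 N). Other shafts moved under 15 mm, bystanders under 30 mm (z of shaft_middle in the frame of hub_mouth below -0.0425 m and horizontal distance between shaft_middle and hub_mouth below 0.003 m and angle between shaft_middle's own z axis and vertical below 0.06 rad and angle between the x axis of shaft_middle and the x axis of hub_mouth, either way round below 0.2 rad and value of joint ejector above 0.0105 m and contact force between shaft_middle and ejector above 5 N and contact force between shaft_middle and the fingers above 3 N and z of the grasp point in the frame of shaft_middle below 0.099 m and linear speed of shaft_middle below 0.02 m/s and distance of each of shaft_slim, shaft_stout from where it was at the start of the episode below 0.015 m and distance of each of housing1, housing2, tape, screwdriver, wrench, reel, jar from where it was at the start of the episode below 0.03 m); the arm keeps its last pose, push and grip.
It fails at once if another shaft is moved more than 15 mm or tipped (distance of any of shaft_slim, shaft_stout from where it was at the start of the episode above 0.015 m or angle between any of shaft_slim, shaft_stout's own z axis and vertical above 0.3 rad).
It fails at once if a bystander is moved more than 30 mm (distance of any of housing1, housing2, tape, screwdriver, wrench, reel, jar from where it was at the start of the episode above 0.03 m).
It also fails if it takes over 45 s, if anything falls off the work surface, if the arm or the gripper's body presses on something with over 40 N, if the wrist force passes 120 N, or if a joint passes its speed limit or range.

### The arm

A 6-joint arm with a two-finger parallel gripper is mounted at the origin on the work surface. World frame = base frame: x ahead of the robot, y to its left, z up, the work surface at z = 0. Lengths are in m, angles in degrees, forces in N, time in s.
With the tool pointing down it reaches from about 0.25 to 0.725 m from the base axis. Payload 4 kg.
Tool frame: the origin (TCP) lies on the centre line of the jaws, within the pads' length; the fingertips stand 22 mm ahead of it and the grasp point (between the pads) lies 3 mm ahead of it (bot.tip_extent is the distance from the TCP to the fingertips, in m); z points along the fingers, y is the line along which they close (so a half turn about z gives the same grasp; the last joint's range is limited). The gripper opens to 85 mm and grips with 20 to 120 N. Pads are 22 mm wide; open, the fingers measure 114 mm over their backs; the gripper's body (76 mm by 85 mm) begins 54 mm behind the grasp point. The pads swing forward as they close: fully open they stand 13 mm farther back than shut.
Start: joints at [-77.235, 13.785, 0.286, 76.501, 0, 90], TCP at [0.11, -0.488, 0.253] pointing down, gripper open.
Joint ranges: [-155.79, 155.79], [-60.16, 107.12], [-62.33, 73.08], [-114, 123.19], [-81.49, 82.49], [-180, 180]. Speed limits (degrees/s): [159.86, 159.86, 180, 180, 180, 180].

### API

Orientations are given as [roll, pitch, yaw] about the fixed x, y, z axes, in that order (R = Rz(yaw) Ry(pitch) Rx(roll)).
In Python, from rig import readout, eyes, finish_job, bot gives the robot as it stands. The module is installed in compiled form; this text tells all that it offers.
- The arm moves only by the tool drive_tool, never from a script. Its argument "moves" is a list of rows, each an object of numbers: "wx", "wy", "wz": the turn, a rotation vector about the tool's x, y, z in rad; "dx", "dy", "dz": the shift along the tool's x, y, z in mm; "jaw": the closure, from -1 (fully open) to 1 (shut). In form: [{"wx": .., "wy": .., "wz": .., "dx": .., "dy": .., "dz": .., "jaw": ..}, ...]. A call has 1 to 5 rows; each row is the pose to reach, as a shift and turn from the pose commanded when the call began, along the tool's axes at that moment; what a row does not reach only later rows make up. A row lasts 1/12 s, in which the tool goes at most 41.7 mm and 7.16 degrees, less where a joint would pass 70% of its speed; a pose out of reach is approached as far as the arm can. A call with a gripper value outside its range is refused whole. The fingers move at their own pace and stop on an object; "force" is the grip in N (left out, the last holds). Time passes only in rows, so rows that repeat a pose let the fingers close. It gives the time, the measured TCP pose, the force, the opening and the grip force at its end, in the units of the state.
- readout.state(): the state, without advancing time (a new reading comes with each control period).
- eyes.grab_frame(name): name is "side" or "top" or "wrist"; returns the picture (384x512x3 uint8, red, green, blue); there is no depth.
- eyes.camera_params(name): a dict with "fx", "fy", "cx", "cy" (pixels), "pose" (4x4, takes a point from camera to world coordinates). Camera axes: x right, y down, z forward; pixel columns grow to the right and rows downward; lengths in m; the calibration is good to about 2 mm. A picture is of the moment at which its call begins: read the wrist's pose just before it. camera_params takes no time and is no camera call; for the wrist camera it gives the pose at the moment of the call.
- finish_job(): hands the job in; it is judged then, once.
The state is a dict: "time": time; "qpos": joint angles; "dq": joint speeds; "joint_torque": joint torques, N m; "ee_pos": TCP position; "tcp_rot": TCP orientation; "force": force on the tool from outside, world axes, zero at the start; "wrist_torque": the same for the moment, N m; "gripper_width": finger opening in m; "gripper_force": force on a finger pad.
Only numpy, scipy, OpenCV 4.12 (cv2) and the standard library are available. Lean on these libraries where they do the work, as an engineer would, in place of code of your own. Each camera call takes 0.05 s, during which the arm holds its last target. There are 200 camera calls.

## Working session

There is one attempt and no reset: what is moved stays moved. The work goes in short steps, Python scripts to look and compute and a tool call to move; the robot and the scene stay as the last step left them, time stands still between calls to the robot, and variables do not carry over. Pictures are saved under pics/ and viewed, at most 10 in all, crops included, and the job is handed in when it is done.

Besides the shell and the picture viewer there is one more tool, called after ">>>" in YAML: its name, and indented under it one key for each argument. drive_tool: Moves the arm, as the interface text tells. Its arguments: {"type":"object","properties":{"moves":{"type":"array"},"force":{"type":"number"}},"required":["moves"]}

```bash
mkdir -p pics
python3 - <<'E'
from rig import readout, eyes, bot
import cv2,numpy as np
a=eyes.grab_frame("side");b=eyes.grab_frame("top");w=eyes.grab_frame("wrist")
for n,i in zip(("side0","top0","wrist0"),(a,b,w)): cv2.imwrite(f"pics/{n}.png",i[:,:,::-1])
cv2.imwrite("pics/t.png",cv2.resize(b[:,:,::-1],(800,600),interpolation=cv2.INTER_CUBIC))
cv2.imwrite("pics/s.png",cv2.resize(a[:,:,::-1],(800,600),interpolation=cv2.INTER_CUBIC))
np.set_printoptions(precision=4,suppress=True)
for n in ("side","top","wrist"):print(n,eyes.camera_params(n))
print(readout.state())
E
```

```text
side {'fx': 379.0074642155198, 'fy': 379.0074642155198, 'cx': 257.18061771398425, 'cy': 198.53401102517634, 'pose': array([[-0.9406, -0.1598,  0.2995,  0.1719],
       [-0.3387,  0.5028, -0.7953,  0.9902],
       [-0.0235, -0.8495, -0.527 ,  0.7498],
       [ 0.    ,  0.    ,  0.    ,  1.    ]])}
top {'fx': 446.2660252506552, 'fy': 446.2660252506552, 'cx': 255.0335874220842, 'cy': 186.0115244333298, 'pose': array([[-0.0132, -0.9812,  0.1925,  0.2662],
       [-0.9999,  0.0112, -0.0114,  0.0242],
       [ 0.009 , -0.1926, -0.9812,  1.3925],
       [ 0.    ,  0.    ,  0.    ,  1.    ]])}
wrist {'fx': 273.29781416837693, 'fy': 273.29781416837693, 'cx': 253.66829028251604, 'cy': 189.84764410802262, 'pose': array([[ 0.2212, -0.9234, -0.3138,  0.1921],
       [-0.9752, -0.2098, -0.0701, -0.4701],
       [-0.001 ,  0.3215, -0.9469,  0.374 ],
       [ 0.    ,  0.    ,  0.    ,  1.    ]])}
{'time': 0.15, 'qpos': array([-77.2349,  13.8223,   0.232 ,  76.501 ,  -0.0008,  90.0005]), 'dq': array([-0.0471, -0.1821,  0.2076, -0.0633, -0.0413, -0.0202]), 'joint_torque': array([  0.0006, -37.2635,  25.2638,   0.0124,   0.    ,  -0.    ]), 'ee_pos': array([ 0.1104, -0.4872,  0.2526]), 'tcp_rot': array([-179.9087,    0.0008,   12.7646]), 'force': array([ 0.948 ,  0.3385, -0.4973]), 'wrist_torque': array([-0.0242,  0.0339, -0.0539]), 'gripper_force': 0.0, 'gripper_width': 0.08537104355785104}
```

View pics/t.png

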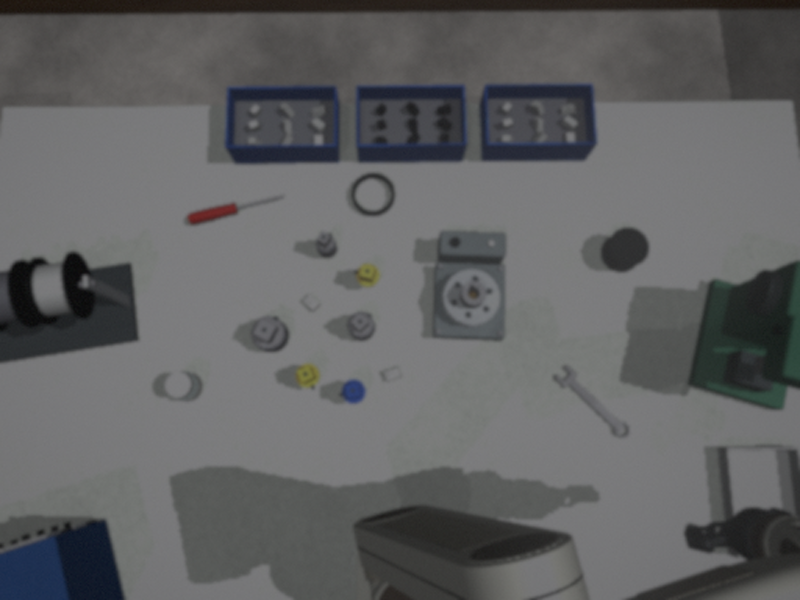

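View pics/s.png

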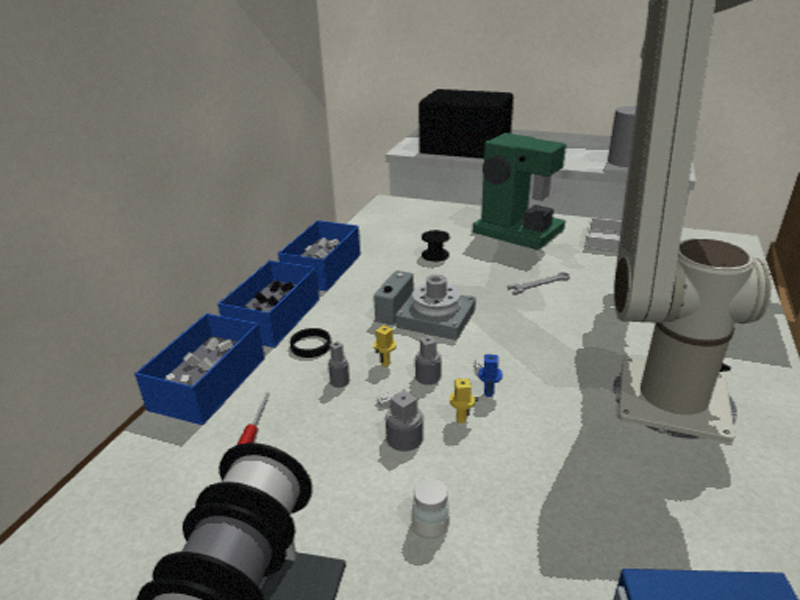

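Top view (800x600 scale): the middle shaft head is at about (361,319), the hub at (473,293), slim at (325,240) and stout at (268,328). In the side view the middle head is at (428,343) and the hub at (436,279). Next I triangulate these roughly.

```bash
cat > h.py <<'E'
import numpy as np
from scipy.spatial.transform import Rotation as R
def ray(c,uv):
    T=c["pose"];d=T[:3,:3]@np.array([(uv[0]-c["cx"])/c["fx"],(uv[1]-c["cy"])/c["fy"],1]);return T[:3,3],d/np.linalg.norm(d)
def tri(obs):
    A=np.zeros((3,3));b=np.zeros(3);rs=[ray(c,u) for c,u in obs]
    for o,d in rs:
        P=np.eye(3)-np.outer(d,d);A+=P;b+=P@o
    x=np.linalg.solve(A,b);return x,[np.linalg.norm(np.cross(x-o,d)) for o,d in rs]
def atz(c,uv,z):
    o,d=ray(c,uv);return o+d*(z-o[2])/d[2]
def proj(c,p):
    T=c["pose"];q=T[:3,:3].T@(np.asarray(p)-T[:3,3]);return np.array([c["fx"]*q[0]/q[2]+c["cx"],c["fy"]*q[1]/q[2]+c["cy"]])
E
python3 - <<'E'
from rig import eyes,readout
from h import *
np.set_printoptions(precision=4,suppress=True)
t=eyes.camera_params("top");s=eyes.camera_params("side");k=1.5625
for n,a,b in(("mid top",(361,319),(429,341)),("hub top",(473,293),(437,279)),("stout",(268,327),(404,397)),("slim",(325,239),(338,346))):
    print(n,tri([(t,np.array(a)/k),(s,np.array(b)/k)]))
T=eyes.camera_params("wrist")["pose"];st=readout.state()
Rt=R.from_euler("xyz",st["tcp_rot"],degrees=True).as_matrix()
print(Rt,Rt.T@(T[:3,3]-st["ee_pos"]),Rt.T@T[:3,:3])
E
```

```text
mid top (array([0.4643, 0.0798, 0.0859]), [np.float64(0.004393909643472354), np.float64(0.004393909643472269)])
hub top (array([ 0.5102, -0.1313,  0.1056]), [np.float64(0.0023650644270212847), np.float64(0.0023650644270211347)])
stout (array([0.4523, 0.2552, 0.0872]), [np.float64(0.002993402058492816), np.float64(0.002993402058492795)])
slim (array([0.6249, 0.1496, 0.0853]), [np.float64(0.0013228473191656178), np.float64(0.001322847319165749)])
[[ 0.9753  0.2209 -0.0004]
 [ 0.2209 -0.9753  0.0016]
 [-0.     -0.0016 -1.    ]] [ 0.0835  0.0011 -0.1214] [[ 0.0003 -0.9469 -0.3215]
 [ 1.      0.0001  0.0006]
 [-0.0005 -0.3215  0.9469]]
```

>>> drive_tool:
  moves:
    - {"dx": 32,"dy": -25,"jaw": -1}
    - {"dx": 64,"dy": -50,"jaw": -1}
    - {"dx": 96,"dy": -75,"jaw": -1}
    - {"dx": 128,"dy": -100,"jaw": -1}
    - {"dx": 156,"dy": -125,"jaw": -1}

```text
validation failed for argument at $.mo...
```

>>> drive_tool:
  moves:
    - {"dx": 32,"dy": -25,"jaw": -1}
    - {"dx": 64,"dy": -50,"jaw": -1}
    - {"dx": 96,"dy": -75,"jaw": -1}
    - {"dx": 128,"dy": -100,"jaw": -1}
    - {"dx": 156,"dy": -125,"jaw": -1}

```text
validation failed for argument at $.mo...
```

>>> drive_tool:
  moves:
    - {"dx": 32,"dy": -25,"jaw": -1}
    - {"dx": 64,"dy": -50,"jaw": -1}
    - {"dx": 96,"dy": -75,"jaw": -1}
    - {"dx": 126,"dy": -100,"jaw": -1}
    - {"dx": 126,"dy": -100,"jaw": -1}

```text
validation failed for argument at $.mo...
```

>>> drive_tool:
  moves:
    - {"wz": -0.12,"jaw": -1}
    - {"wz": -0.24,"jaw": -1}
    - {"wz": -0.36,"jaw": -1}
    - {"wz": -0.48,"jaw": -1}
    - {"wz": -0.6,"jaw": -1}

```text
validation failed for argument at $.mo...
```

>>> drive_tool:
  moves:
    - {"wz": -0.12,"jaw": -1}
    - {"wz": -0.24,"jaw": -1}
    - {"wz": -0.36,"jaw": -1}
    - {"wz": -0.48,"jaw": -1}
    - {"wz": -0.6,"jaw": -1}

```text
validation failed for argument at $.mo...
```

>>> drive_tool:
  moves:
    - {"wx": 0,"wy": 0,"wz": 0,"dx": 32,"dy": -25,"dz": 0,"jaw": -1}
    - {"wx": 0,"wy": 0,"wz": 0,"dx": 64,"dy": -50,"dz": 0,"jaw": -1}
    - {"wx": 0,"wy": 0,"wz": 0,"dx": 96,"dy": -75,"dz": 0,"jaw": -1}
    - {"wx": 0,"wy": 0,"wz": 0,"dx": 128,"dy": -100,"dz": 0,"jaw": -1}
    - {"wx": 0,"wy": 0,"wz": 0,"dx": 156,"dy": -125,"dz": 0,"jaw": -1}

```text
time: 0.57
ee_pos: [0.2358, -0.3296, 0.253]
tcp_rot: [-180.0, -0.0, 12.7]
force: [1.9, -0.1, -0.0]
gripper_width: 0.0852
gripper_force: 0.0
```

>>> drive_tool:
  moves:
    - {"wx": 0,"wy": 0,"wz": 0,"dx": 32,"dy": -25,"dz": 0,"jaw": -1}
    - {"wx": 0,"wy": 0,"wz": 0,"dx": 64,"dy": -50,"dz": 0,"jaw": -1}
    - {"wx": 0,"wy": 0,"wz": 0,"dx": 96,"dy": -75,"dz": 0,"jaw": -1}
    - {"wx": 0,"wy": 0,"wz": 0,"dx": 128,"dy": -100,"dz": 0,"jaw": -1}
    - {"wx": 0,"wy": 0,"wz": 0,"dx": 156,"dy": -125,"dz": 0,"jaw": -1}

```text
time: 0.98
ee_pos: [0.3606, -0.173, 0.2533]
tcp_rot: [180.0, -0.0, 12.8]
force: [0.7, -0.5, 0.4]
gripper_width: 0.085
gripper_force: 0.0
```

>>> drive_tool:
  moves:
    - {"wx": 0,"wy": 0,"wz": 0,"dx": 32,"dy": -25,"dz": 0,"jaw": -1}
    - {"wx": 0,"wy": 0,"wz": 0,"dx": 64,"dy": -50,"dz": 0,"jaw": -1}
    - {"wx": 0,"wy": 0,"wz": 0,"dx": 96,"dy": -75,"dz": 0,"jaw": -1}
    - {"wx": 0,"wy": 0,"wz": 0,"dx": 126,"dy": -100,"dz": 0,"jaw": -1}
    - {"wx": 0,"wy": 0,"wz": 0,"dx": 126,"dy": -100,"dz": 0,"jaw": -1}

```text
time: 1.4
ee_pos: [0.4638, -0.0445, 0.2528]
tcp_rot: [-179.9, -0.1, 13.2]
force: [0.7, 0.8, -0.1]
gripper_width: 0.0855
gripper_force: 0.0
```

>>> drive_tool:
  moves:
    - {"wx": 0,"wy": 0,"wz": -0.12,"dx": 0,"dy": 0,"dz": 0,"jaw": -1}
    - {"wx": 0,"wy": 0,"wz": -0.24,"dx": 0,"dy": 0,"dz": 0,"jaw": -1}
    - {"wx": 0,"wy": 0,"wz": -0.36,"dx": 0,"dy": 0,"dz": 0,"jaw": -1}
    - {"wx": 0,"wy": 0,"wz": -0.48,"dx": 0,"dy": 0,"dz": 0,"jaw": -1}
    - {"wx": 0,"wy": 0,"wz": -0.6,"dx": 0,"dy": 0,"dz": 0,"jaw": -1}

```text
time: 1.82
ee_pos: [0.4598, -0.0498, 0.2529]
tcp_rot: [-180.0, 0.0, 47.5]
force: [-0.0, 0.3, -0.4]
gripper_width: 0.0855
gripper_force: 0.0
```

>>> drive_tool:
  moves:
    - {"wx": 0,"wy": 0,"wz": -0.12,"dx": 0,"dy": 0,"dz": 0,"jaw": -1}
    - {"wx": 0,"wy": 0,"wz": -0.24,"dx": 0,"dy": 0,"dz": 0,"jaw": -1}
    - {"wx": 0,"wy": 0,"wz": -0.36,"dx": 0,"dy": 0,"dz": 0,"jaw": -1}
    - {"wx": 0,"wy": 0,"wz": -0.48,"dx": 0,"dy": 0,"dz": 0,"jaw": -1}
    - {"wx": 0,"wy": 0,"wz": -0.6,"dx": 0,"dy": 0,"dz": 0,"jaw": -1}

```text
time: 2.23
ee_pos: [0.4598, -0.0499, 0.253]
tcp_rot: [-179.9, 0.0, 81.8]
force: [-0.2, 0.1, 0.7]
gripper_width: 0.0853
gripper_force: 0.0
```

```bash
cat > snap.py <<'E'
import sys,cv2,pickle
from rig import eyes,readout
def snap(n):
    c=eyes.camera_params("wrist");i=eyes.grab_frame("wrist")[:,:,::-1]
    cv2.imwrite(f"pics/{n}.png",i);cv2.imwrite(f"pics/{n}_b.png",cv2.resize(i,(800,600),interpolation=cv2.INTER_CUBIC))
    pickle.dump((c,readout.state()),open(f"{n}.pkl","wb"));print(readout.state()["ee_pos"],readout.state()["tcp_rot"],readout.state()["qpos"])
snap(sys.argv[1])
E
python3 snap.py w1
```

```text
[ 0.45980678 -0.04988419  0.25300977] [-1.79949406e+02  7.32552525e-03  8.20426781e+01] [-6.18826566e+00  9.58443875e+00 -5.05864200e+00  7.54077155e+01
 -5.76014042e-03  9.17690620e+01]
```

View pics/w1_b.png

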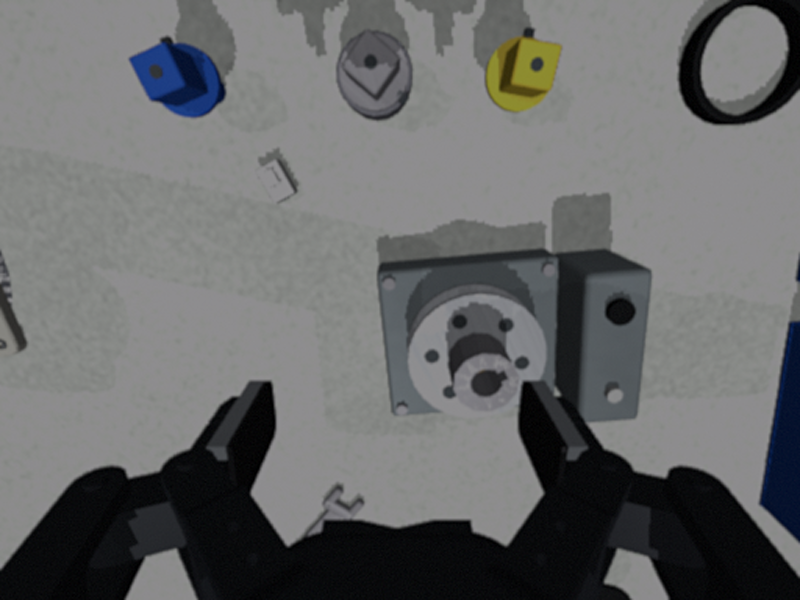

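The middle shaft head is at (371,62), turned about 45° in the picture, and its tab isn't clearly visible. The hub mouth is at (486,378) with the keyway slot pointing right, at about (503,377). Second view from 100 mm further on.

>>> drive_tool:
  moves:
    - {"wx": 0,"wy": 0,"wz": 0,"dx": 35,"dy": -5,"dz": 0,"jaw": -1}
    - {"wx": 0,"wy": 0,"wz": 0,"dx": 70,"dy": -10,"dz": 0,"jaw": -1}
    - {"wx": 0,"wy": 0,"wz": 0,"dx": 100,"dy": -14,"dz": 0,"jaw": -1}
    - {"wx": 0,"wy": 0,"wz": 0,"dx": 100,"dy": -14,"dz": 0,"jaw": -1}
    - {"wx": 0,"wy": 0,"wz": 0,"dx": 100,"dy": -14,"dz": 0,"jaw": -1}

```text
time: 2.7
ee_pos: [0.4609, 0.0523, 0.253]
tcp_rot: [-180.0, 0.0, 81.6]
force: [0.7, -0.7, -0.1]
gripper_width: 0.0856
gripper_force: 0.0
```

```bash
python3 snap.py w2
python3 - <<'E'
import cv2
a=cv2.imread("pics/w1.png");b=cv2.imread("pics/w2.png")
f=lambda i,x,y,w:cv2.resize(i[max(y,0):y+w,x:x+w],(400,400),interpolation=cv2.INTER_CUBIC)
hub=f(a,280,212,66);m1=f(a,204,6,72)
import numpy as np
cv2.imwrite("pics/c1.png",cv2.convertScaleAbs(np.hstack([hub,m1]),alpha=1.6))
E
```

```text
[0.46092073 0.05145112 0.25307558] [-1.79969588e+02  4.33695159e-02  8.15068127e+01] [ 6.39007822e+00  9.71964429e+00 -4.88416156e+00  7.54367251e+01
 -3.41032375e-02  1.04883289e+02]
```

View pics/w2_b.png

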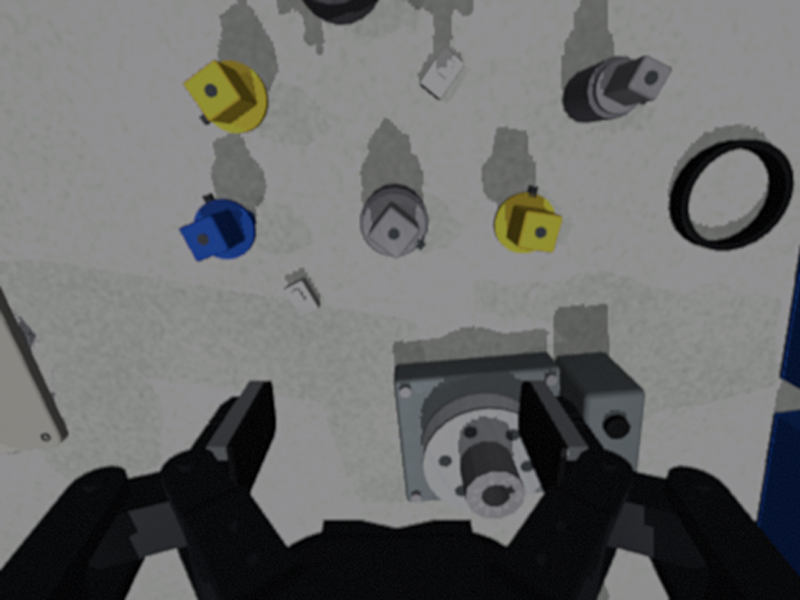

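View pics/c1.png

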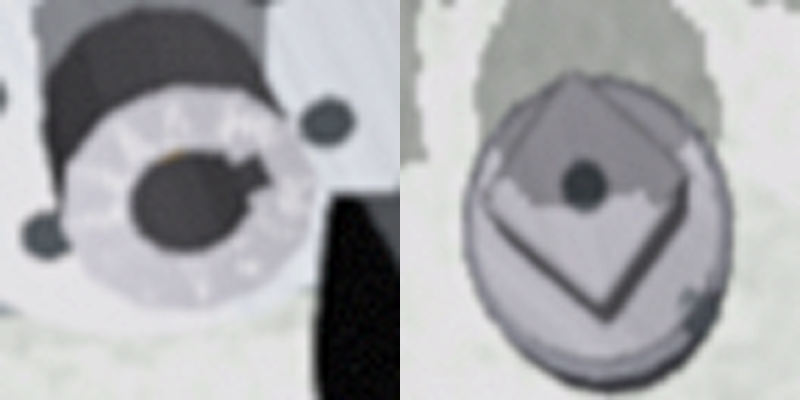

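In w2 (800x600) the head dot is at (394,234), the tab at (421,244) and the hub mouth at (495,494). In the crop the hub bore centre is at (190,201) with the keyway end at (266,172); the head dot is at (583,186) and the tab at (702,305).

Run:
```python
from h import *
import pickle
np.set_printoptions(precision=4,suppress=True)
c1,s1=pickle.load(open("w1.pkl","rb"));c2,s2=pickle.load(open("w2.pkl","rb"))
b=lambda u,v:(np.array([u,v])+.5)/1.5625-.5
cr=lambda u,v,x,y,k:(np.array([u,v])+.5)*k-.5+[x,y]
for n,o in (("head",[(c1,cr(183,186,204,6,.18)),(c2,b(394,234))]),("hub",[(c1,cr(190,200,280,212,.165)),(c2,b(495,494.5))])):print(n,tri(o))
h1=atz(c1,cr(183,186,204,6,.18),.092);h2=atz(c2,b(394,234),.092)
t1=atz(c1,cr(302,305,204,6,.18),.055);t2=atz(c2,b(421,244),.055)
print("head",h1,h2,"tab",t1,t2)
for h,t in((h1,t1),(h2,t2)):print("key yaw",np.degrees(np.arctan2(*(t-h)[1::-1])),np.linalg.norm((t-h)[:2]))
# head corners in w1 crop
for uv in((573,75),(687,182),(605,305),(487,195)): print(atz(c1,cr(uv[0]-400,uv[1],204,6,.18),.092)-h1, np.degrees(np.arctan2(*(atz(c1,cr(uv[0]-400,uv[1],204,6,.18),.092)-h1)[1::-1]))-45)
H=atz(c1,cr(190,200,280,212,.165),.105);K=atz(c1,cr(266,172,280,212,.165),.105);H2=atz(c2,b(495,494.5),.105)
print("hub",H,H2,"kw yaw",np.degrees(np.arctan2(*(K-H)[1::-1])),np.linalg.norm(K-H))
```

```text
head (array([0.4644, 0.0826, 0.0946]), [np.float64(0.0003231771257726649), np.float64(0.0003231771257725998)])
hub (array([ 0.5136, -0.133 ,  0.1046]), [np.float64(0.0001043746531427962), np.float64(0.00010437465314286904)])
head [0.464  0.0831 0.092 ] [0.4646 0.0822 0.092 ] tab [0.4821 0.0667 0.055 ] [0.4825 0.0649 0.055 ]
key yaw -42.12447957535391 0.024509939107542917
key yaw -43.947557573594736 0.02491799346775243
[0.001 0.016 0.   ] 41.488719211182826
[ 0.0171 -0.0019  0.    ] -51.18000577567493
[ 0.0008 -0.0182  0.    ] -132.51727132086586
[-0.016   0.0009  0.    ] 131.61993139190972
hub [ 0.5136 -0.1327  0.105 ] [ 0.5134 -0.1325  0.105 ] kw yaw 15.099918613518717 0.014740990952559029
```

>>> drive_tool:
  moves:
    - {"wx": 0,"wy": 0,"wz": 0.12,"dx": 16,"dy": -1,"dz": 10,"jaw": -1}
    - {"wx": 0,"wy": 0,"wz": 0.24,"dx": 31,"dy": -1,"dz": 25,"jaw": -1}
    - {"wx": 0,"wy": 0,"wz": 0.36,"dx": 31,"dy": -1,"dz": 40,"jaw": -1}
    - {"wx": 0,"wy": 0,"wz": 0.48,"dx": 31,"dy": -1,"dz": 60,"jaw": -1}
    - {"wx": 0,"wy": 0,"wz": 0.6,"dx": 31,"dy": -1,"dz": 80,"jaw": -1}

```text
time: 3.17
ee_pos: [0.4651, 0.081, 0.1728]
tcp_rot: [179.9, -0.0, 46.6]
force: [-0.5, -0.4, 0.2]
gripper_width: 0.0855
gripper_force: 0.0
```

>>> drive_tool:
  moves:
    - {"wx": 0,"wy": 0,"wz": 0.037,"dx": 0,"dy": 0,"dz": 0,"jaw": -1}
    - {"wx": 0,"wy": 0,"wz": 0.037,"dx": 0,"dy": 0,"dz": 0,"jaw": -1}
    - {"wx": 0,"wy": 0,"wz": 0.037,"dx": 0,"dy": 0,"dz": 0,"jaw": -1}

```text
time: 3.42
ee_pos: [0.4649, 0.0811, 0.1733]
tcp_rot: [180.0, 0.0, 44.9]
force: [-0.2, 0.3, 0.4]
gripper_width: 0.0852
gripper_force: 0.0
```

```bash
python3 snap.py w3
python3 - <<'E'
from h import *
import pickle,cv2
c,s=pickle.load(open("w3.pkl","rb"));p=proj(c,[.4643,.0826,.092]);print(p,s["gripper_width"])
x,y=(p-[80,70]).astype(int);y=min(y,384-150);print(x,y)
cv2.imwrite("pics/c3.png",cv2.resize(cv2.convertScaleAbs(cv2.imread("pics/w3.png"),alpha=1.5)[y:y+150,x:x+160],None,fx=4,fy=4,interpolation=2))
E
```

```text
[0.46532973 0.08135597 0.17380574] [ 1.79960606e+02 -3.93834048e-02  4.49630755e+01] [ 9.92282324e+00  1.36327096e+01 -1.22074831e+01  6.41049438e+01
 -9.64195024e-03  1.44959757e+02]
[249.9772214  205.59083502] 0.08530682207716783
169 135
```

View pics/c3.png

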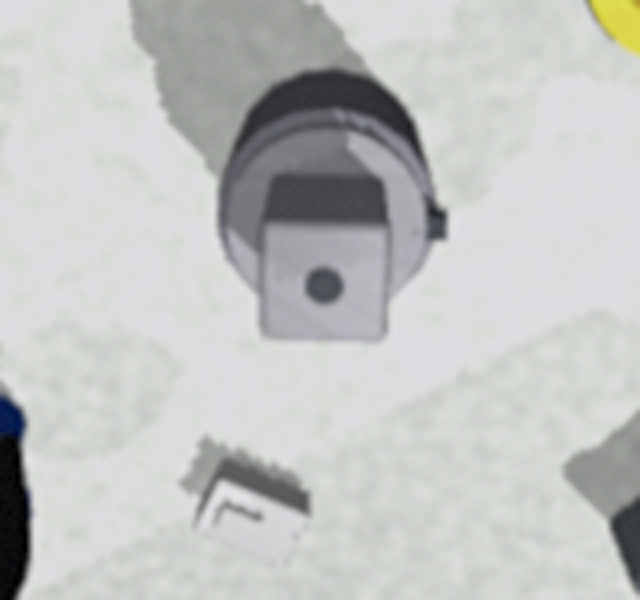

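The head is square to the picture, its dot at (324,285) in the crop, and the tab is on the tool +y side at (437,222). The alignment is good, so I descend and grip.

>>> drive_tool:
  moves:
    - {"wx": 0,"wy": 0,"wz": 0,"dx": 0.5,"dy": -1.5,"dz": 25,"jaw": -1}
    - {"wx": 0,"wy": 0,"wz": 0,"dx": 0.5,"dy": -1.5,"dz": 50,"jaw": -1}
    - {"wx": 0,"wy": 0,"wz": 0,"dx": 0.5,"dy": -1.5,"dz": 75,"jaw": -1}
    - {"wx": 0,"wy": 0,"wz": 0,"dx": 0.5,"dy": -1.5,"dz": 91,"jaw": -1}
    - {"wx": 0,"wy": 0,"wz": 0,"dx": 0.5,"dy": -1.5,"dz": 91,"jaw": -1}

```text
time: 3.88
ee_pos: [0.4621, 0.0828, 0.0799]
tcp_rot: [-179.8, 0.2, 45.0]
force: [0.1, -0.3, 0.1]
gripper_width: 0.0856
gripper_force: 0.0
```

>>> drive_tool:
  moves:
    - {"wx": 0,"wy": 0,"wz": 0,"dx": 0,"dy": 0,"dz": 0,"jaw": 1}
    - {"wx": 0,"wy": 0,"wz": 0,"dx": 0,"dy": 0,"dz": 0,"jaw": 1}
    - {"wx": 0,"wy": 0,"wz": 0,"dx": 0,"dy": 0,"dz": 0,"jaw": 1}
    - {"wx": 0,"wy": 0,"wz": 0,"dx": 0,"dy": 0,"dz": 0,"jaw": 1}
    - {"wx": 0,"wy": 0,"wz": 0,"dx": 0,"dy": 0,"dz": 0,"jaw": 1}
  force: 70

```text
time: 4.3
ee_pos: [0.4649, 0.0839, 0.0835]
tcp_rot: [179.9, -0.1, 45.0]
force: [-1.3, 1.7, 17.1]
gripper_width: 0.0254
gripper_force: 16.4
```

>>> drive_tool:
  moves:
    - {"wx": 0,"wy": 0,"wz": 0,"dx": 0,"dy": 0,"dz": 0,"jaw": 1}
    - {"wx": 0,"wy": 0,"wz": 0,"dx": 0,"dy": 0,"dz": 0,"jaw": 1}
    - {"wx": 0,"wy": 0,"wz": 0,"dx": 0,"dy": 0,"dz": 0,"jaw": 1}
    - {"wx": 0,"wy": 0,"wz": 0,"dx": 0,"dy": 0,"dz": 0,"jaw": 1}
    - {"wx": 0,"wy": 0,"wz": 0,"dx": 0,"dy": 0,"dz": 0,"jaw": 1}

```text
time: 4.72
ee_pos: [0.4651, 0.0839, 0.0836]
tcp_rot: [179.9, -0.1, 45.0]
force: [-0.2, -0.1, 6.9]
gripper_width: 0.0248
gripper_force: 69.9
```

>>> drive_tool:
  moves:
    - {"wx": 0,"wy": 0,"wz": 0,"dx": 0,"dy": 0,"dz": -15,"jaw": 1}
    - {"wx": 0,"wy": 0,"wz": 0,"dx": 0,"dy": 0,"dz": -40,"jaw": 1}
    - {"wx": 0,"wy": 0,"wz": 0,"dx": 0,"dy": 0,"dz": -70,"jaw": 1}
    - {"wx": 0,"wy": 0,"wz": 0,"dx": 0,"dy": 0,"dz": -105,"jaw": 1}
    - {"wx": 0,"wy": 0,"wz": 0,"dx": 0,"dy": 0,"dz": -140,"jaw": 1}

```text
time: 5.13
ee_pos: [0.463, 0.0835, 0.223]
tcp_rot: [-179.9, 0.1, 45.0]
force: [0.4, -0.4, -2.3]
gripper_width: 0.0247
gripper_force: 68.9
```

>>> drive_tool:
  moves:
    - {"wx": 0,"wy": 0,"wz": -0.12,"dx": 0,"dy": 0,"dz": 0,"jaw": 1}
    - {"wx": 0,"wy": 0,"wz": -0.24,"dx": 0,"dy": 0,"dz": 0,"jaw": 1}
    - {"wx": 0,"wy": 0,"wz": -0.36,"dx": 0,"dy": 0,"dz": 0,"jaw": 1}
    - {"wx": 0,"wy": 0,"wz": -0.48,"dx": 0,"dy": 0,"dz": 0,"jaw": 1}
    - {"wx": 0,"wy": 0,"wz": -0.6,"dx": 0,"dy": 0,"dz": 0,"jaw": 1}

```text
time: 5.55
ee_pos: [0.4636, 0.0836, 0.2221]
tcp_rot: [-180.0, 0.0, 79.8]
force: [-0.7, 0.3, -2.3]
gripper_width: 0.0248
gripper_force: 69.0
```

>>> drive_tool:
  moves:
    - {"wx": 0,"wy": 0,"wz": -0.12,"dx": 0,"dy": 0,"dz": 0,"jaw": 1}
    - {"wx": 0,"wy": 0,"wz": -0.24,"dx": 0,"dy": 0,"dz": 0,"jaw": 1}
    - {"wx": 0,"wy": 0,"wz": -0.36,"dx": 0,"dy": 0,"dz": 0,"jaw": 1}
    - {"wx": 0,"wy": 0,"wz": -0.447,"dx": 0,"dy": 0,"dz": 0,"jaw": 1}
    - {"wx": 0,"wy": 0,"wz": -0.447,"dx": 0,"dy": 0,"dz": 0,"jaw": 1}

```text
time: 5.97
ee_pos: [0.4636, 0.0836, 0.2219]
tcp_rot: [-179.9, 0.0, 105.1]
force: [0.0, -0.6, -2.6]
gripper_width: 0.0251
gripper_force: 69.0
```

```bash
python3 snap.py w4
python3 - <<'E'
import cv2,pickle
c,s=pickle.load(open("w4.pkl","rb"));print(s["force"],s["gripper_width"],s["gripper_force"])
cv2.imwrite("pics/c4.png",cv2.convertScaleAbs(cv2.imread("pics/w4_b.png"),alpha=1.5))
E
```

```text
[0.46370938 0.08361774 0.22196982] [-1.79945306e+02  1.00400133e-04  1.04907714e+02] [ 1.02246592e+01  1.15355951e+01 -7.35724803e+00  7.11616604e+01
 -4.56551489e-03  8.53169475e+01]
[-0.23025107 -0.32225695 -2.44359764] 0.024797677721562588 69.02683854103088
```

View pics/c4.png

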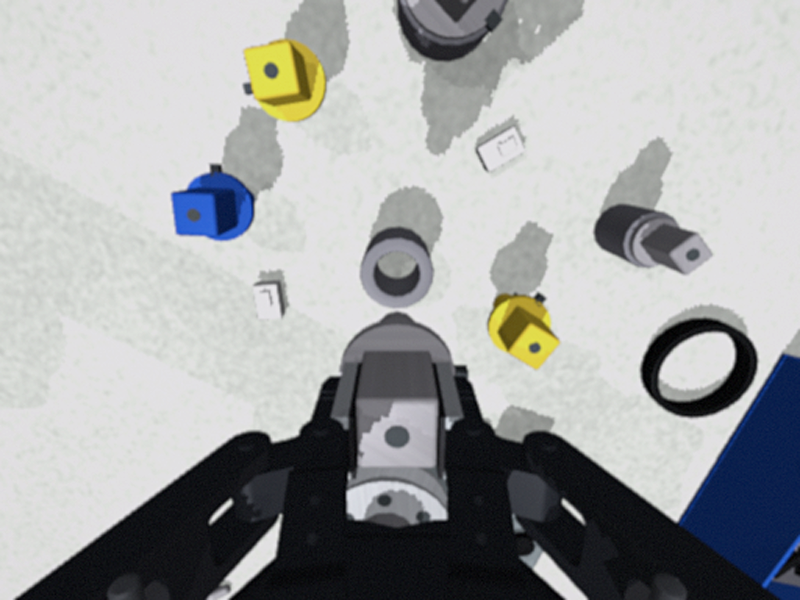

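The shaft is gripped and out of its tube. Its head dot is at (396.5,436), the empty tube is at (397,268), and the collar is centred and upright at about x=396.

Run:
```python
from h import *
import pickle
np.set_printoptions(precision=4,suppress=True)
b=lambda u,v:(np.array([u,v])+.5)/1.5625-.5
c,s=pickle.load(open("w4.pkl","rb"))
Rt=R.from_euler("xyz",s["tcp_rot"],degrees=True).as_matrix()
p=atz(c,b(396.5,436),s["ee_pos"][2]+.0084);print(p,Rt.T@(p-s["ee_pos"]))
q=atz(c,b(397,268),.05);print("tube",q)
hub=np.array([.5135,-.1327,.222]);d=hub-p;d[2]=0;print(Rt.T@d, hub-s["ee_pos"], Rt.T@(hub-s["ee_pos"]))
```

```text
[0.4647 0.081  0.2304] [-0.0028  0.0003 -0.0084]
tube [0.4635 0.0872 0.05  ]
[-0.2191 -0.0079  0.    ] [ 0.0498 -0.2163  0.    ] [-0.2218 -0.0075 -0.    ]
```

>>> drive_tool:
  moves:
    - {"wx": 0,"wy": 0,"wz": 0,"dx": -35,"dy": -1,"dz": 0,"jaw": 1}
    - {"wx": 0,"wy": 0,"wz": 0,"dx": -70,"dy": -2,"dz": 0,"jaw": 1}
    - {"wx": 0,"wy": 0,"wz": 0,"dx": -105,"dy": -4,"dz": 0,"jaw": 1}
    - {"wx": 0,"wy": 0,"wz": 0,"dx": -140,"dy": -5,"dz": 0,"jaw": 1}
    - {"wx": 0,"wy": 0,"wz": 0,"dx": -175,"dy": -6,"dz": 0,"jaw": 1}

```text
time: 6.43
ee_pos: [0.5035, -0.0883, 0.2222]
tcp_rot: [-180.0, -0.0, 104.9]
force: [-0.3, -0.6, -1.9]
gripper_width: 0.0248
gripper_force: 69.0
```

>>> drive_tool:
  moves:
    - {"wx": 0,"wy": 0,"wz": 0,"dx": -25,"dy": -1,"dz": 0,"jaw": 1}
    - {"wx": 0,"wy": 0,"wz": 0,"dx": -44,"dy": -2,"dz": 0,"jaw": 1}
    - {"wx": 0,"wy": 0,"wz": 0,"dx": -44,"dy": -2,"dz": 0,"jaw": 1}
    - {"wx": 0,"wy": 0,"wz": 0,"dx": -44,"dy": -2,"dz": 0,"jaw": 1}
    - {"wx": 0,"wy": 0,"wz": 0,"dx": -44,"dy": -2,"dz": 0,"jaw": 1}

```text
time: 6.85
ee_pos: [0.5127, -0.1295, 0.222]
tcp_rot: [-180.0, -0.1, 104.9]
force: [0.6, 0.2, -2.4]
gripper_width: 0.025
gripper_force: 69.0
```

```bash
python3 snap.py w5
python3 - <<'E'
import cv2
i=cv2.convertScaleAbs(cv2.imread("pics/w5.png"),alpha=1.6)
cv2.imwrite("pics/c5.png",cv2.resize(i[150:300,175:335],None,fx=4,fy=4,interpolation=2))
E
```

```text
[ 0.51268832 -0.12914356  0.22207687] [-1.79959269e+02 -4.45826208e-02  1.05005503e+02] [-1.41485450e+01  1.79414230e+01  1.20727423e+00  7.33231407e+01
  1.90922314e-02  6.08459267e+01]
```

View pics/c5.png

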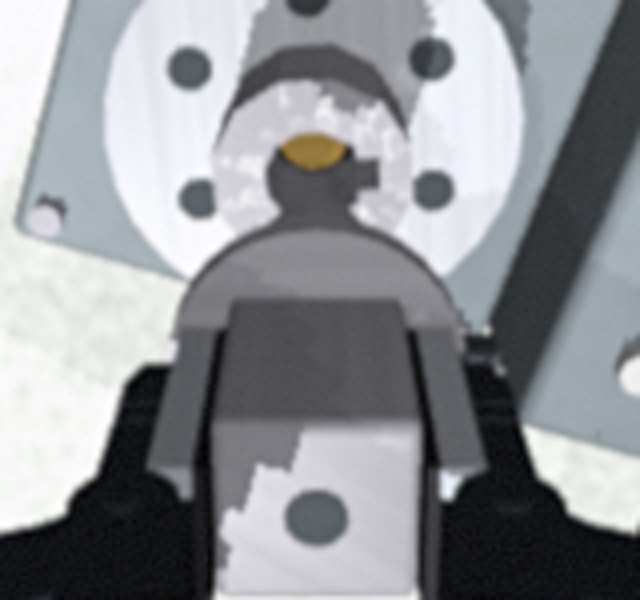

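The hub face spans x 213–412 in the crop, its top edge at y≈78; the bore's left edge is at x≈266 and its top at y≈132. The keyway is on the right, centred at y≈175, and the head dot is at (316,518). Fitting the model to these.

Run:
```python
from h import *
import pickle
from scipy.optimize import least_squares
np.set_printoptions(precision=4,suppress=True)
c,s=pickle.load(open("w5.pkl","rb"))
P=lambda p:(proj(c,p)-[175,150]+.5)*4-.5
t=np.linspace(0,2*np.pi,360);circ=lambda x,y,r,z:np.array([P([x+r*np.cos(a),y+r*np.sin(a),z]) for a in t])
def f(v):
    o=circ(*v,.023,.105);i=circ(*v,.011,.105)
    return [o[:,0].min()-213,o[:,0].max()-412,o[:,1].min()-78,i[:,0].min()-266,i[:,1].min()-132]
r=least_squares(f,[.5135,-.1327],diff_step=1e-3);print("hub",r.x,r.fun)
Rt=R.from_euler("xyz",s["tcp_rot"],degrees=True).as_matrix();e=s["ee_pos"]
inv=lambda u,v,z:atz(c,(np.array([u,v])+.5)/4-.5+[175,150],z)
h=inv(316,518,e[2]+.0084);H=np.array([*r.x,.105])
print("head",h,"tool",Rt.T@(h-e),"hub tool",Rt.T@(H-e),"shift",Rt.T@(H-h))
print("hub prev pred px",P([.5135,-.1327,.105]),P([*r.x,.105]))
K=inv(378,175,.105)-H;print("kw yaw",np.degrees(np.arctan2(K[1],K[0])),np.linalg.norm(K))
# predicted collar outline top & tip for shaft axis at h
for z,rad in((e[2]-.0786+.045,.023),(e[2]-.0786+.051,.023),(e[2]-.0786,.01)):
    o=circ(h[0],h[1],rad,z);print(o.min(0),o.max(0))
```

```text
hub [ 0.5132 -0.1325] [ 0.4463  0.227   1.4672 -0.6739 -1.5107]
head [ 0.5138 -0.1322  0.2305] tool [-0.0032  0.0003 -0.0084] hub tool [-0.0034 -0.0003  0.1171] shift [-0.0002 -0.0006  0.1255]
hub prev pred px [313.7918 177.0792] [312.8467 175.888 ]
kw yaw 15.76819163069321 0.015081538847493043
[171.2292 216.944 ] [460.435  474.6563]
[166.3588 232.0743] [465.3371 496.8349]
[265.276  193.2958] [366.2131 286.4697]
```

>>> drive_tool:
  moves:
    - {"wx": 0,"wy": 0,"wz": -0.01,"dx": -0.2,"dy": -0.7,"dz": 10,"jaw": 1}
    - {"wx": 0,"wy": 0,"wz": -0.01,"dx": -0.2,"dy": -0.7,"dz": 20,"jaw": 1}
    - {"wx": 0,"wy": 0,"wz": -0.01,"dx": -0.2,"dy": -0.7,"dz": 30,"jaw": 1}
    - {"wx": 0,"wy": 0,"wz": -0.01,"dx": -0.2,"dy": -0.7,"dz": 34,"jaw": 1}
    - {"wx": 0,"wy": 0,"wz": -0.01,"dx": -0.2,"dy": -0.7,"dz": 34,"jaw": 1}

```text
time: 7.32
ee_pos: [0.5111, -0.1296, 0.1862]
tcp_rot: [-179.8, -0.1, 105.6]
force: [-0.4, -0.4, -1.9]
gripper_width: 0.0251
gripper_force: 69.0
```

>>> drive_tool:
  moves:
    - {"wx": 0,"wy": 0,"wz": 0,"dx": 0,"dy": 0,"dz": 2,"jaw": 1}
    - {"wx": 0,"wy": 0,"wz": 0,"dx": 0,"dy": 0,"dz": 4,"jaw": 1}
    - {"wx": 0,"wy": 0,"wz": 0,"dx": 0,"dy": 0,"dz": 6,"jaw": 1}
    - {"wx": 0,"wy": 0,"wz": 0,"dx": 0,"dy": 0,"dz": 8,"jaw": 1}
    - {"wx": 0,"wy": 0,"wz": 0,"dx": 0,"dy": 0,"dz": 8,"jaw": 1}

```text
time: 7.73
ee_pos: [0.5124, -0.1303, 0.1801]
tcp_rot: [-180.0, -0.0, 105.6]
force: [0.2, -0.6, -2.5]
gripper_width: 0.0252
gripper_force: 69.0
```

Tip about 3.5 mm below the mouth with no contact force, so it's in the bore. I continue to the key.

>>> drive_tool:
  moves:
    - {"wx": 0,"wy": 0,"wz": 0,"dx": 0,"dy": 0,"dz": 2,"jaw": 1}
    - {"wx": 0,"wy": 0,"wz": 0,"dx": 0,"dy": 0,"dz": 4,"jaw": 1}
    - {"wx": 0,"wy": 0,"wz": 0,"dx": 0,"dy": 0,"dz": 6,"jaw": 1}
    - {"wx": 0,"wy": 0,"wz": 0,"dx": 0,"dy": 0,"dz": 6,"jaw": 1}

```text
time: 8.07
ee_pos: [0.5122, -0.1303, 0.1738]
tcp_rot: [-180.0, -0.0, 105.6]
force: [0.5, -0.7, -1.8]
gripper_width: 0.025
gripper_force: 69.0
```

>>> drive_tool:
  moves:
    - {"wx": 0,"wy": 0,"wz": 0,"dx": 0,"dy": 0,"dz": 2,"jaw": 1}
    - {"wx": 0,"wy": 0,"wz": 0,"dx": 0,"dy": 0,"dz": 4,"jaw": 1}
    - {"wx": 0,"wy": 0,"wz": 0,"dx": 0,"dy": 0,"dz": 6,"jaw": 1}
    - {"wx": 0,"wy": 0,"wz": 0,"dx": 0,"dy": 0,"dz": 6,"jaw": 1}

```text
time: 8.4
ee_pos: [0.5122, -0.1302, 0.1678]
tcp_rot: [-180.0, -0.0, 105.6]
force: [-0.9, 0.4, -2.0]
gripper_width: 0.0254
gripper_force: 69.0
```

Tip about 16 mm deep with no force, so the key has entered the keyway. I keep pushing.

>>> drive_tool:
  moves:
    - {"wx": 0,"wy": 0,"wz": 0,"dx": 0,"dy": 0,"dz": 3,"jaw": 1}
    - {"wx": 0,"wy": 0,"wz": 0,"dx": 0,"dy": 0,"dz": 6,"jaw": 1}
    - {"wx": 0,"wy": 0,"wz": 0,"dx": 0,"dy": 0,"dz": 10,"jaw": 1}
    - {"wx": 0,"wy": 0,"wz": 0,"dx": 0,"dy": 0,"dz": 14,"jaw": 1}
    - {"wx": 0,"wy": 0,"wz": 0,"dx": 0,"dy": 0,"dz": 14,"jaw": 1}

```text
time: 8.82
ee_pos: [0.5118, -0.1301, 0.1531]
tcp_rot: [-179.9, -0.1, 105.6]
force: [-0.1, -0.2, -1.7]
gripper_width: 0.0248
gripper_force: 69.1
```

>>> drive_tool:
  moves:
    - {"wx": 0,"wy": 0,"wz": 0,"dx": 0,"dy": 0,"dz": 3,"jaw": 1}
    - {"wx": 0,"wy": 0,"wz": 0,"dx": 0,"dy": 0,"dz": 6,"jaw": 1}
    - {"wx": 0,"wy": 0,"wz": 0,"dx": 0,"dy": 0,"dz": 9,"jaw": 1}
    - {"wx": 0,"wy": 0,"wz": 0,"dx": 0,"dy": 0,"dz": 12,"jaw": 1}
    - {"wx": 0,"wy": 0,"wz": 0,"dx": 0,"dy": 0,"dz": 12,"jaw": 1}

```text
time: 9.23
ee_pos: [0.5126, -0.1303, 0.1426]
tcp_rot: [180.0, 0.0, 105.6]
force: [-2.3, 0.2, 6.2]
gripper_width: 0.0248
gripper_force: 70.1
```

>>> drive_tool:
  moves:
    - {"wx": 0,"wy": 0,"wz": 0,"dx": 0,"dy": 0,"dz": 2,"jaw": 1}
    - {"wx": 0,"wy": 0,"wz": 0,"dx": 0,"dy": 0,"dz": 4,"jaw": 1}
    - {"wx": 0,"wy": 0,"wz": 0,"dx": 0,"dy": 0,"dz": 5,"jaw": 1}
    - {"wx": 0,"wy": 0,"wz": 0,"dx": 0,"dy": 0,"dz": 5,"jaw": 1}
    - {"wx": 0,"wy": 0,"wz": 0,"dx": 0,"dy": 0,"dz": 5,"jaw": 1}

```text
time: 9.65
ee_pos: [0.5126, -0.1304, 0.1387]
tcp_rot: [179.9, 0.0, 105.6]
force: [-2.7, 1.1, 8.1]
gripper_width: 0.025
gripper_force: 70.4
```

>>> drive_tool:
  moves:
    - {"wx": 0,"wy": 0,"wz": 0,"dx": 0,"dy": 0,"dz": 1,"jaw": 1}
    - {"wx": 0,"wy": 0,"wz": 0,"dx": 0,"dy": 0,"dz": 2,"jaw": 1}
    - {"wx": 0,"wy": 0,"wz": 0,"dx": 0,"dy": 0,"dz": 2,"jaw": 1}
    - {"wx": 0,"wy": 0,"wz": 0,"dx": 0,"dy": 0,"dz": 2,"jaw": 1}

```text
time: 9.98
ee_pos: [0.5126, -0.1304, 0.1386]
tcp_rot: [179.9, 0.1, 105.6]
force: [-7.9, 0.9, 20.0]
gripper_width: 0.0249
gripper_force: 72.0
```

Run:
```python
from rig import readout,eyes
import cv2
s=readout.state();print(s["ee_pos"],s["tcp_rot"],s["force"],s["wrist_torque"],s["dq"])
i=eyes.grab_frame("side")[:,:,::-1]
cv2.imwrite("pics/c6.png",cv2.resize(cv2.convertScaleAbs(i[120:220,220:340],alpha=1.5),None,fx=6,fy=6,interpolation=2))
```

```text
[ 0.51257699 -0.13039234  0.13860255] [1.79877316e+02 7.87170258e-02 1.05579673e+02] [-7.90060938  0.89662801 20.00684873] [0.37287506 1.95269952 0.01545286] [-0.03426624 -0.12136689 -0.07321476 -0.03825379 -0.05144966  0.00252986]
```

View pics/c6.png

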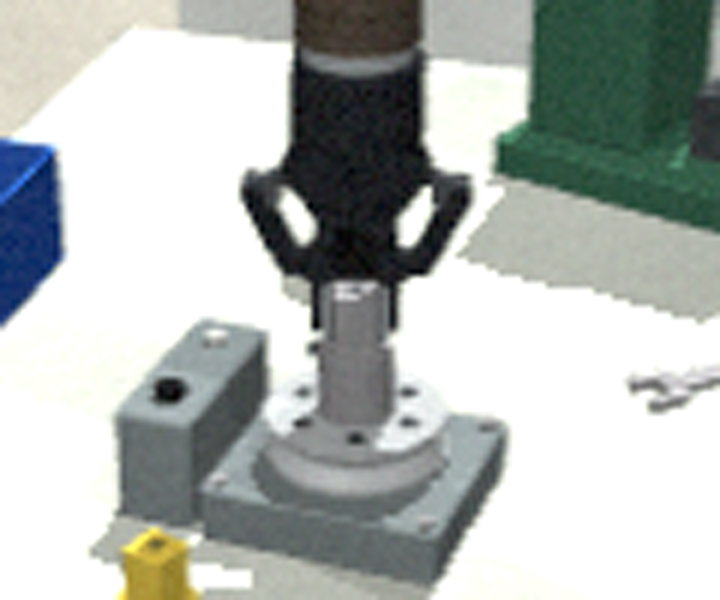

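The side view shows the collar flush on the hub with no gap, near (358,345). The TCP stopped at 0.1386, the height expected when seated, and the force then rose to 20 N, so the shaft is home.

```bash
python3 -c "
from rig import finish_job
print(finish_job())"
```

```text
the job is handed in; nothing more can be done
None
```

The middle shaft is seated in the pulley hub, key in keyway and collar down on the hub, with the arm still gripping the head and holding it down; I handed the job in at about 10 s on the robot's clock, and no verdict came back.

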